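# Drift the board cradle's holes into line and bolt it

### The job

The yellow carriage of the board cradle has slipped, so its bolt hole no longer lines up with the hole in the base under it. Gently lever the holes into line with the red-handled tapered drift, working it down upright through both until its collar is pressed firmly home on the carriage (10 to 20 N, never over 25; move the carriage with the drift only, never with the gripper), and stand the drift back in its own rack hole. Then put the black-knobbed bolt through both holes, press it home just as firmly until its flange sits on the carriage, let go, and leave everything else as it is.

Things in the scene. Friction and masses are not known exactly. Their poses are not given: they have to be found in the camera images.
- cradle: Board cradle: fixed aluminium slab 120 (x) x 240 (y) x 36 mm (z) screwed to the bench; origin: centre of its underside, z up. Two dark side rails stand 20 mm above the slab at x = +-52 mm (8 mm thick). Between them the carriage, a yellow 8 mm plate 90 x 165 mm with a green circuit board on two black risers, nearest 74 mm from the plate's hole towards +y, all below 100 mm over the bench.
- base_hole (a point): Centre of the base's 16 mm bolt hole, 60 mm from the slab's middle towards the cradle's -y, at the slab's upper face (36 mm above the bench, hidden under the carriage's plate). Axes as the cradle's. The hole goes right through to the bench, 36 mm below. The carriage's hole, also 16 mm, should be straight above it but starts 4 to 7 mm off towards the cradle's +y (not measured).
- carriage_ahead (a point): Point on the cradle's base (fixed, not on the carriage), 60 mm from base_hole towards the cradle's +y, at the slab's upper face: with base_hole it gives the direction in which the carriage slides, 14 mm either way, against about 5 N friction; it stays where left. The carriage lies on packing 0 to 12 mm thick (not measured), so its upper face is 44 to 56 mm above the bench: find it by feel.
- rack: Fixed wooden tool rack, 70 (x) x 190 (y) x 50 mm (z); origin: centre of its underside, z up. Three 18 mm through holes at x = 0, y = -60, 0 and +60 mm, holding the drift, the bolt and a nut driver (blue round handle, 60 mm above the rack) in any order.
- drift: Tapered steel drift, about 160 g, upright in a rack hole. Origin: centre of the underside of its dark collar (28 mm diameter, 6 mm thick), z up; the collar rests on the rack's top, and fully home on the carriage's plate. Above the collar: red square handle, 22 x 22 mm, from 6 to 60 mm above the origin, its sides along x and y (in the rack parallel to the rack's). Lower end: see drift_tip.
- drift_tip (a point): Lower end of the drift, 42 mm below its origin: 5 mm in diameter, widening evenly over 24 mm to the 15 mm diameter shank, which runs the last 18 mm up to the collar.
- bolt: Plain brass locking bolt, about 100 g, upright in a rack hole. Origin: centre of the underside of its flange (28 mm diameter, 5 mm thick), z up. Below: 14 mm diameter shank 40 mm long, its last 8 mm a cone down to 8 mm. Above: black round knob, 24 mm diameter, from 5 to 49 mm above the origin. Fully home its flange rests on the carriage's plate.
- solder_spool: Bystander: solder spool; leave it alone.
- screwdriver: Bystander: screwdriver; leave it alone.
- flux_bottle: Bystander: flux bottle; leave it alone.
- parts_tray: Bystander: parts tray; leave it alone.
- brush_pot: Bystander: green pot; leave it alone.
- multimeter: Bystander: multimeter; leave it alone.
- nut_driver: Bystander: blue nut driver; leave it alone.
Mind the look-alikes: they are no part of the job. Of the things that look like the rack, the larger one is meant. There is more than one size of the bolt; the job needs the smaller.

How it is judged:
On the way, in this order (a step that is already met when the one before it is completed fails the run):
1. the drift is upright through both holes with its collar pressed home on the carriage (over 8 N) (horizontal distance between drift and base_hole below 0.004 m and z of drift in the frame of base_hole below 0.0225 m and angle between drift's own z axis and vertical below 0.12 rad and contact force between drift_collar and cradle above 8 N), for 0.2 s.
2. the drift stands back in its own rack hole (distance of drift from where it was at the start of the episode below 0.008 m and angle between drift's own z axis and vertical below 0.12 rad), for 0.1 s.
3. the bolt is pressed home in both holes, its flange on the carriage (over 5 N) (horizontal distance between bolt and base_hole below 0.004 m and z of bolt in the frame of base_hole below 0.0225 m and angle between bolt's own z axis and vertical below 0.12 rad and contact force between bolt_flange and cradle above 5 N), for 0.1 s.
At the end, for the whole second after the job is handed in: The bolt stands upright (within 0.08 rad) in both holes with its flange resting on the carriage's plate, the drift stands upright in the rack hole it came from with its collar on the rack (within 3 mm), and both are at rest (all of step 2 and horizontal distance between bolt and base_hole below 0.004 m and z of bolt in the frame of base_hole below 0.0225 m and angle between bolt's own z axis and vertical below 0.08 rad and contact force between bolt_flange and cradle above 0.2 N and z of drift in the frame of rack between 0.045 and 0.053 m and x of drift in the frame of rack between -0.006 and 0.006 m and linear speed of each of bolt, drift below 0.02 m/s); the robot touches nothing.
It fails at once if the drift is forced against the cradle (over 30 N) (contact force between drift and cradle above 30 N).
It fails at once if the bolt is forced against the cradle (over 30 N) (contact force between bolt and cradle above 30 N).
It fails at once if the carriage or base is pushed with the gripper (over 3 N) (contact force between any of the fingers, the arm and cradle above 3 N).
It fails at once if a bystander is disturbed (moved over 20 mm) (distance of any of solder_spool, screwdriver, flux_bottle, parts_tray, brush_pot, multimeter, nut_driver from where it was at the start of the episode above 0.02 m).
It also fails if it takes over 72 s, if anything falls off the work surface, if the arm or the gripper's body presses on something with over 40 N, if the wrist force passes 120 N, or if a joint passes its speed limit or range.

### The arm

A 6-joint arm with a two-finger parallel gripper is mounted at the origin on the work surface. World frame = base frame: x ahead of the robot, y to its left, z up, the work surface at z = 0. Lengths are in m, angles in rad, forces in N, time in s.
With the tool pointing down it reaches from about 0.35 to 0.975 m from the base axis. Payload 4.9 kg.
Tool frame: the origin (TCP) lies on the centre line of the jaws, within the pads' length; the fingertips stand 14 mm ahead of it and the grasp point (between the pads) lies 5 mm behind it; x points along the fingers, z is the direction in which the jaws open and shut, and the axes are right-handed (so a half turn about x gives the same grasp; the last joint's range is limited). The gripper opens to 85 mm and grips with 20 to 120 N. Pads are 22 mm wide; open, the fingers measure 114 mm over their backs; the gripper's body (76 mm by 85 mm) begins 54 mm behind the grasp point. The pads swing forward as they close: fully open they stand 13 mm farther back than shut.
Start: joints at [-1.397, 0.053, 1.613, -0, 1.476, -0.119], TCP at [0.18, -0.598, 0.245] pointing down, gripper open.
Joint ranges: [-3.01, 3.01], [-1.01, 2.22], [0.06, 2.58], [-1.02, 4.17], [0.09, 2.62], [-3.14, 3.14]. Speed limits (rad/s): [2.57, 2.57, 3.14, 3.14, 3.14, 3.14].

### API

Orientations are given as a rotation vector (axis times angle).
In Python, from station import ctrl gives the robot as it stands.
- The arm moves only by the tool move_arm, never from a script. Its argument "increments" is a list that holds one entry, the list of rows, each a list of 4 numbers: the shift along the tool's x, y, z in units of 25 cm (1.0 is 25 cm), then the turn about the tool's x in units of 90 degrees (1.0 is 90 degrees). A call has 1 to 20 rows; each row shifts and turns the commanded pose from where the row before left it, along the tool's axes as they then stand; what a row does not reach is not made up. A row lasts 1/12 s, in which the tool goes at most 41.7 mm and 7.16 degrees, less where a joint would pass 70% of its speed; a pose out of reach is approached as far as the arm can. A call with a number of a shift or a turn outside -1 to 1 is refused whole. A call with a gripper value outside its range is refused whole. "gripper" is the closure, from 0 (fully open) to 1 (shut), set as the call begins (left out, the last holds). The fingers move at their own pace and stop on an object; "squeeze" is the grip in N (left out, the last holds). Time passes only in rows, so rows that do not move let the fingers close. It gives the time, the measured TCP pose, the force and the opening at its end, in the units of the state.
- ctrl.get_obs(): the state, without advancing time (a new reading comes with each control period).
- ctrl.get_image(name): name is "scene" or "top"; returns a dict with "pixels" (420x560x3 uint8, red, green, blue), "depth" (420x560 float32, m along the optical axis (not along the pixel's ray), 0 where there is no reading), "K" (3x3 intrinsics, pixels), "extrinsics" (4x4, takes a point from camera to world coordinates). Camera axes: x right, y up, looking along -z (the intrinsics and any distortion apply to the point x, -y, -z); pixel columns grow to the right and rows downward; lengths in m; the calibration is good to about 2 mm. A picture is of the moment at which its call begins.
- ctrl.finish_job(): hands the job in, once; it reports no verdict.
Trained networks look in the newest picture that a camera, given by its name, has taken for a name from the list of things; names that differ only in an ending like _2 or _b are one class to them, and where a whole thing is asked for, a point or a joint stands for the part that bears it (a point fixed in the world has none). Each returns a list of dicts, best first, with "score" (0 to 1); they miss things now and then, are a little off and sometimes report something else, mostly with a low value. They report only what shows in the picture. A call takes as long as a camera call. They do not tell look-alikes from the thing itself.
- ctrl.trace(camera, target): "region" (420x560 bool, what is visible of it) and "pixel" ([row, column] in pixels, amid what is visible of it).
The state is a dict: "t": time; "q": joint angles; "dq": joint speeds; "effort": joint torques, N m; "tool_pos": TCP position; "tool_rot": TCP orientation; "contact_force": force on the tool from outside, world axes, zero at the start; "wrist_torque": the same for the moment, N m; "opening": finger opening in m.
Only numpy, scipy, OpenCV 4.12 (cv2) and the standard library are available. Lean on these libraries where they do the work, as an engineer would, in place of code of your own. Each camera call takes 0.05 s, during which the arm holds its last target. There are 200 camera calls.

## Working session

There is one attempt and no reset: what is moved stays moved. The work goes in short steps, Python scripts to look and compute and a tool call to move; the robot and the scene stay as the last step left them, time stands still between calls to the robot, and variables do not carry over. Pictures are saved under pics/ and viewed, about 8 in all and at most 12, crops included, and the job is handed in when it is done.

Besides the shell and the picture viewer there is one more tool, called after "Call:" in YAML: its name, and indented under it one key for each argument. move_arm: Moves the arm, as the interface text tells. Shifts and turns lie within -1 to 1; 1 stands for 25 cm of shift or 90 degrees of turn. Its arguments: {"type":"object","properties":{"increments":{"type":"array","items":{"type":"array","items":{"type":"array","items":{"type":"number","minimum":-1,"maximum":1}}}},"gripper":{"type":"number"},"squeeze":{"type":"number"}},"required":["increments"]}

```bash
mkdir -p pics; cat > h.py <<'E'
import numpy as np, cv2
from station import ctrl
def world(im, r, c, d=None):
    K=im["K"]; d=im["depth"][int(round(r)),int(round(c))] if d is None else d
    p=np.array([(c-K[0,2])/K[0,0]*d, -(r-K[1,2])/K[1,1]*d, -d,1.0])
    return (im["extrinsics"]@p)[:3]
def cloud(im):
    K=im["K"]; d=im["depth"]; r,c=np.indices(d.shape)
    P=np.stack([(c-K[0,2])/K[0,0]*d, -(r-K[1,2])/K[1,1]*d, -d, np.ones_like(d)],-1)
    return (P@im["extrinsics"].T)[...,:3]
def save(im,n,crop=None,s=1):
    a=im["pixels"][...,::-1]
    if crop: a=a[crop[0]:crop[1],crop[2]:crop[3]]
    cv2.imwrite("pics/"+n,cv2.resize(a,None,fx=s,fy=s,interpolation=cv2.INTER_CUBIC))
E
python3 - <<'E'
from h import *
o=ctrl.get_obs(); print({k:np.round(v,3) for k,v in o.items()})
for cam in ("top","scene"):
    im=ctrl.get_image(cam); save(im,cam+"0.png"); W=cloud(im)
    print(cam, np.round(im["extrinsics"],3).tolist(), im["K"].tolist())
    for n in ("drift","bolt","rack","cradle","nut_driver"):
        for t in ctrl.trace(cam,n)[:4]:
            m=t["region"]; p=W[m]; 
            print(n,round(t["score"],2),np.round(t["pixel"]),m.sum(),"med",np.round(np.median(p,0),3),"zmax",np.round(np.percentile(p[:,2],98),3))
E
```

```text
{'t': np.float64(0.0), 'q': array([-1.397,  0.053,  1.614,  0.   ,  1.476, -0.119]), 'dq': array([ 0.001, -0.001,  0.001, -0.001, -0.001,  0.002]), 'effort': array([-1.0000e-03, -3.9368e+01, -3.7018e+01, -0.0000e+00,  7.0000e-03,
       -0.0000e+00]), 'tool_pos': array([ 0.18 , -0.598,  0.244]), 'tool_rot': array([ 0.992,  1.335, -0.99 ]), 'contact_force': array([0.395, 0.167, 0.598]), 'wrist_torque': array([-0.016, -0.016,  0.031]), 'opening': np.float64(0.085)}
top [[-0.001, 0.988, -0.153, 0.342], [-1.0, -0.004, -0.02, -0.042], [-0.021, 0.152, 0.988, 1.1], [0.0, 0.0, 0.0, 1.0]] [[401.42162230917484, 0.0, 282.40013872748415], [0.0, 401.42162230917484, 219.4423658686223], [0.0, 0.0, 1.0]]
bolt 0.56 [266. 354.] 219 med [ 0.381 -0.193  0.122] zmax 0.126
bolt 0.41 [220. 355.] 71 med [ 0.496 -0.204  0.098] zmax 0.103
bolt 0.17 [216. 334.] 118 med [ 0.505 -0.149  0.105] zmax 0.113
rack 0.7 [226. 350.] 1758 med [ 0.491 -0.202  0.05 ] zmax 0.055
rack 0.58 [327. 404.] 1105 med [ 0.224 -0.338  0.035] zmax 0.039
rack 0.53 [218. 213.] 4065 med [0.515 0.168 0.049] zmax 0.081
cradle 0.87 [217. 213.] 4104 med [0.515 0.168 0.049] zmax 0.081
cradle 0.67 [134. 250.] 290 med [0.738 0.073 0.057] zmax 0.088
scene [[0.757, -0.541, 0.367, 0.918], [0.654, 0.635, -0.412, -0.513], [-0.01, 0.551, 0.834, 1.056], [0.0, 0.0, 0.0, 1.0]] [[495.3721629075256, 0.0, 278.5241433751752], [0.0, 495.3721629075256, 205.72940442463076], [0.0, 0.0, 1.0]]
drift 0.76 [277. 207.] 227 med [ 0.497 -0.272  0.093] zmax 0.112
bolt 0.91 [229. 197.] 413 med [ 0.391 -0.203  0.094] zmax 0.124
rack 0.66 [274. 230.] 2627 med [ 0.515 -0.22   0.048] zmax 0.054
rack 0.58 [244. 110.] 1516 med [ 0.233 -0.344  0.033] zmax 0.039
cradle 0.68 [176. 339.] 4088 med [0.534 0.146 0.047] zmax 0.08
nut_driver 0.54 [246. 251.] 194 med [ 0.514 -0.153  0.093] zmax 0.113
```

View pics/top0.png

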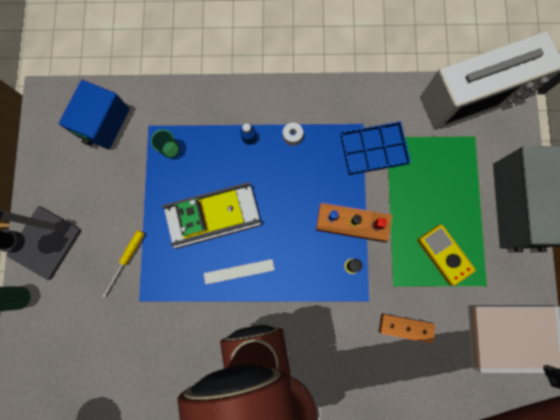

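View pics/scene0.png

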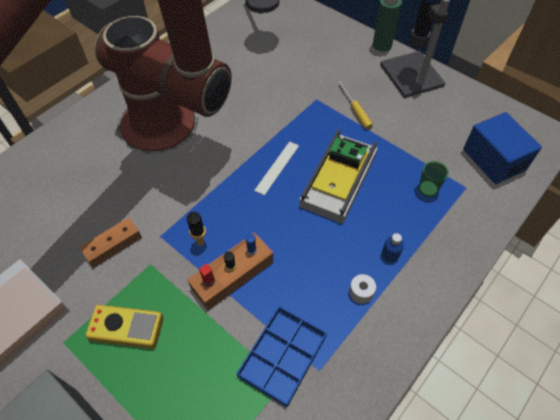

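Candidates: the drift is the red handle, top (381,223). Bolts are the black knob in the rack (357,220) and a larger free-standing one at (353,266), so I choose the one in the rack. Racks are the large one (354,222) and a small empty one (407,327), so I choose the large one. Blue (334,215) is the nut driver. The carriage hole is near (230,208), with the board end towards cradle +y (image left).

```bash
cat > m.py <<'E'
from h import *
ims={}
for cam in ("top","scene"):
    im=ctrl.get_image(cam); W=cloud(im); hsv=cv2.cvtColor(im["pixels"],cv2.COLOR_RGB2HSV)
    H,S,V=[hsv[...,i].astype(int) for i in range(3)]
    def blob(mask,name):
        p=W[mask]
        if len(p)<8: print(cam,name,len(p)); return
        rc=cv2.minAreaRect((p[:,:2]*1000).astype(np.float32))
        print(cam,name,len(p),"med",np.round(np.median(p,0),4),"rect c",np.round(rc[0],1),"size",np.round(rc[1],1),"ang",round(rc[2],2))
    X,Y,Z=W[...,0],W[...,1],W[...,2]
    rk=(abs(X-.5)<.08)&(abs(Y+.21)<.14)
    blob(rk&(abs(Z-.05)<.006),"racktop")
    blob(rk&(abs(Z-.05)<.006)&(H<20)&(S>120),"racktop_orange")
    blob(rk&(Z>.102)&(Z<.118)&((H<6)|(H>172))&(S>150),"redtop")
    blob(rk&(abs(Z-.1)<.007)&(V<70)&(Y<-.18)&(Y>-.25),"bolttop")
    cr=(abs(X-.52)<.1)&(abs(Y-.165)<.16)
    blob(cr&(Z>.026),"cradle_all")
    blob(cr&(abs(Z-.036)<.004)&(S<60),"slabtop")
    blob(cr&(H>22)&(H<35)&(S>120)&(Z>.03),"yellow")
    save(im,cam+"_c.png",(180,260,150,400) if cam=="top" else (120,310,170,400),3 if cam=="top" else 2.5)
E
python3 m.py; python3 - <<'E'
import cv2,numpy as np
a=cv2.imread('pics/top_c.png');b=cv2.imread('pics/scene_c.png')
w=800;a=cv2.resize(a,(750,240));b=b[:360] if 0 else cv2.resize(b,(430,355))
o=np.zeros((600,750,3),np.uint8);o[:240]=a;o[242:597,:430]=b
cv2.imwrite('pics/c1.png',o)
E
```

```text
top racktop 1585 med [ 0.4955 -0.2033  0.0506] rect c [ 497.8 -209.3] size [190.6  70.6] ang 80.02
top racktop_orange 1495 med [ 0.4937 -0.2052  0.0506] rect c [ 497.4 -209.1] size [189.6  70.4] ang 80.53
top redtop 69 med [ 0.4867 -0.2661  0.1102] rect c [ 487.4 -266.2] size [19.3 20.5] ang 87.07
top bolttop 51 med [ 0.4965 -0.208   0.0995] rect c [ 495.7 -207.7] size [18.4 18.2] ang 1.65
top cradle_all 3994 med [0.517  0.1701 0.0491] rect c [519.  171.2] size [117.4 240.3] ang 15.23
top slabtop 995 med [0.5167 0.0978 0.0366] rect c [515.1 170. ] size [109.2 240.1] ang 15.27
top yellow 1376 med [0.525  0.1478 0.0486] rect c [520.7 173.7] size [ 97.6 162.8] ang 15.26
scene racktop 1887 med [ 0.507  -0.2179  0.0496] rect c [ 498.7 -208.4] size [190.9  73.3] ang 80.19
scene racktop_orange 1702 med [ 0.5083 -0.2213  0.0496] rect c [ 500.  -209.5] size [189.4  70.5] ang 80.11
scene redtop 95 med [ 0.4917 -0.269   0.1091] rect c [ 490.2 -268.7] size [20.6 19.3] ang 80.54
scene bolttop 73 med [ 0.5008 -0.2104  0.0977] rect c [ 500.4 -210.5] size [18.7 19.8] ang 70.45
scene cradle_all 3652 med [0.5309 0.1549 0.0481] rect c [522.4 171.9] size [119.5 244.8] ang 14.96
scene slabtop 762 med [0.5522 0.082  0.0356] rect c [524.5 172.6] size [117.8 243.8] ang 14.23
scene yellow 1233 med [0.5311 0.1439 0.0473] rect c [519.2 173. ] size [ 94.6 165.4] ang 15.05
```

View pics/c1.png

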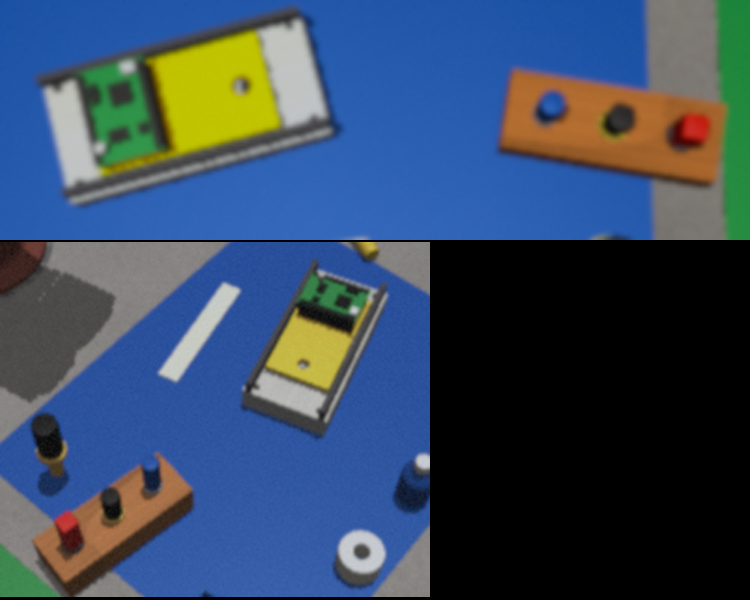

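```bash
cat > d.py <<'E'
import sys
from h import *
from scipy.spatial.transform import Rotation as R
# usage: d.py x y z [yaw of jaw axis deg]; prints tool-frame units to go
def go(x,y,z,yaw=None):
    o=ctrl.get_obs(); r=R.from_rotvec(o["tool_rot"]); M=r.as_matrix()
    print("pos",np.round(o["tool_pos"],4),"axes x",np.round(M[:,0],3),"y",np.round(M[:,1],3),"z",np.round(M[:,2],3),"F",np.round(o["contact_force"],2),"T",np.round(o["wrist_torque"],2),"open",round(float(o["opening"]),4),"t",round(float(o["t"]),2))
    d=M.T@(np.array([x,y,z])-o["tool_pos"]); print("units",np.round(d/.25,4))
    if yaw is not None:
        a=np.degrees(np.arctan2(M[1,2],M[0,2])); dd=(a-yaw+90)%180-90
        print("jaw now",round(a,2),"turn units about x (down): ",round(dd/90,4), "after-turn shift units",np.round(R.from_euler('x',dd,degrees=True).as_matrix().T@d/.25,4))
go(*map(float,sys.argv[1:]))
E
python3 d.py 0.4885 -0.268 0.16 -9.9
```

```text
pos [ 0.1804 -0.5984  0.2453] axes x [ 0. -0. -1.] y [ 0.957  0.289 -0.   ] z [ 0.289 -0.957  0.   ] F [ 0.81 -0.5  -0.56] T [-0.02  0.    0.01] open 0.085 t 0.7
units [ 0.3413  1.5614 -0.9096]
jaw now -73.22 turn units about x (down):  -0.7036 after-turn shift units [0.3413 1.5138 0.9868]
```

Call:
move_arm:
  increments:
    - [[0,0.1301,-0.0758,0],[0,0.1301,-0.0758,0],[0,0.1301,-0.0758,0],[0,0.1301,-0.0758,0],[0,0.1301,-0.0758,0],[0,0.1301,-0.0758,0],[0,0.1301,-0.0758,0],[0,0.1301,-0.0758,0],[0,0.1301,-0.0758,0],[0,0.1301,-0.0758,0],[0,0.1301,-0.0758,0],[0,0.1301,-0.0758,0]]
  gripper: 0

```text
t: 1.7
tool_pos: [0.4895, -0.2664, 0.2456]
tool_rot: [0.991, 1.333, -0.991]
contact_force: [-0.9, -0.6, -0.4]
opening: 0.0854
```

Call:
move_arm:
  increments:
    - [[0.034,0,0,-0.0704],[0.034,0,0,-0.0704],[0.034,0,0,-0.0704],[0.034,0,0,-0.0704],[0.034,0,0,-0.0704],[0.034,0,0,-0.0704],[0.034,0,0,-0.0704],[0.034,0,0,-0.0704],[0.034,0,0,-0.0704],[0.034,0,0,-0.0704],[0,0,0,0],[0,0,0,0]]

```text
t: 2.7
tool_pos: [0.4882, -0.2678, 0.1599]
tool_rot: [0.138, 1.567, -0.137]
contact_force: [-0.3, -0.5, -0.5]
opening: 0.0856
```

```bash
python3 d.py 0.4885 -0.268 0.083 -9.9; python3 - <<'E'
from h import *
im=ctrl.get_image("scene"); save(im,"s2.png",(190,330,130,310),4)
E
```

```text
pos [ 0.4882 -0.2678  0.1599] axes x [-0.001  0.001 -1.   ] y [0.174 0.985 0.001] z [ 0.985 -0.174 -0.001] F [-0.3  -0.52 -0.48] T [ 0.07  0.02 -0.06] open 0.0856 t 2.7
units [ 0.3076 -0.0008  0.0017]
jaw now -10.02 turn units about x (down):  -0.0014 after-turn shift units [ 0.3076 -0.0008  0.0017]
```

View pics/s2.png

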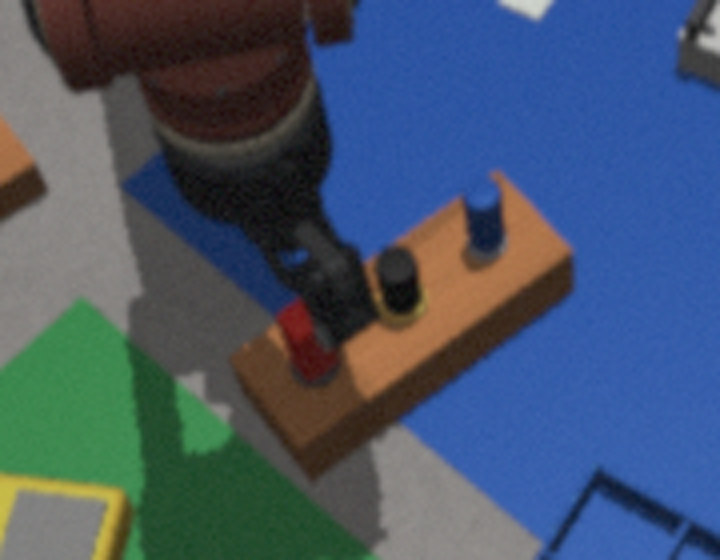

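The crop shows the red drift at (308,345), with the near finger at (345,300) on its +x side. The black bolt (400,280) and blue driver (485,215) are clear of the fingers. Next I descend and grip.

Call:
move_arm:
  increments:
    - [[0.05,0,0,0],[0.05,0,0,0],[0.05,0,0,0],[0.05,0,0,0],[0.05,0,0,0],[0.05,0,0,0],[0.008,0,0,0],[0,0,0,0]]

```text
t: 3.42
tool_pos: [0.4875, -0.2674, 0.0814]
tool_rot: [0.137, 1.569, -0.134]
contact_force: [-0.4, -0.3, 0.2]
opening: 0.0854
```

Call:
move_arm:
  increments:
    - [[0,0,0,0],[0,0,0,0],[0,0,0,0],[0,0,0,0],[0,0,0,0],[0,0,0,0],[0,0,0,0],[0,0,0,0],[0,0,0,0],[0,0,0,0]]
  gripper: 1
  squeeze: 90

```text
t: 4.25
tool_pos: [0.4889, -0.2683, 0.0841]
tool_rot: [0.135, 1.565, -0.136]
contact_force: [-0.3, 0.6, 5.2]
opening: 0.0209
```

```bash
python3 d.py 0.4885 -0.268 0.083 -9.9
```

```text
pos [ 0.4889 -0.2683  0.0841] axes x [ 0.001 -0.001 -1.   ] y [ 0.171  0.985 -0.001] z [ 0.985 -0.171  0.001] F [-0.27  0.56  5.16] T [-0.03  0.04 -0.  ] open 0.0209 t 4.25
units [ 0.0042  0.0011 -0.0018]
jaw now -9.86 turn units about x (down):  0.0004 after-turn shift units [ 0.0042  0.0011 -0.0018]
```

Call:
move_arm:
  increments:
    - [[-0.02,0,0,0],[-0.05,0,0,0],[-0.05,0,0,0],[-0.05,0,0,0],[-0.05,0,0,0],[-0.06,0,0,0],[-0.06,0,0,0],[-0.06,0,0,0],[-0.06,0,0,0],[-0.06,0,0,0],[0,0,0,0],[0,0,0,0]]

```text
t: 5.25
tool_pos: [0.4889, -0.2683, 0.2152]
tool_rot: [0.134, 1.564, -0.136]
contact_force: [-0.1, -0.1, -2.4]
opening: 0.0212
```

```bash
python3 - <<'E'
from h import *
for cam in ("top","scene"):
    im=ctrl.get_image(cam); W=cloud(im); px=im["pixels"].astype(float)
    hsv=cv2.cvtColor(im["pixels"],cv2.COLOR_RGB2HSV); H,S,V=[hsv[...,i].astype(int) for i in range(3)]
    y=((H>22)&(H<35)&(S>130)&(W[...,2]>.04)&(W[...,2]<.054)&(abs(W[...,0]-.52)<.1)&(abs(W[...,1]-.16)<.15))
    print(cam,"plate z",np.round(np.percentile(W[y][:,2],[10,50,90]),4))
    zp=np.median(W[y][:,2])
    # plane-project every pixel at z=zp
    K=im["K"];E=im["extrinsics"];r,c=np.indices(y.shape)
    D=np.stack([(c-K[0,2])/K[0,0],-(r-K[1,2])/K[1,1],-np.ones(y.shape)],-1)@E[:3,:3].T
    t=(zp-E[2,3])/D[...,2]; P=E[:3,3]+D*t[...,None]
    near=np.hypot(P[...,0]-.535,P[...,1]-.119)<.02
    yl=np.median(px[y].sum(1)); drop=np.clip(1-(px[...,:2].sum(-1)/np.median(px[y][:,:2].sum(1))),0,None)*near
    drop[drop<.12]=0; w=drop
    print("hole",np.round((P[...,:2]*w[...,None]).sum((0,1))/w.sum(),4),"area-ish mm2",round(w.sum()*(zp-E[2,3])**2/K[0,0]**2*1e6),"max",round(w.max(),2))
    lo=cv2.connectedComponentsWithStats((drop>.12).astype(np.uint8)); print(lo[2].tolist())
    if cam=="scene": save(im,"s3.png",(130,330,150,420),2.9)
    # drift red now
    red=((H<6)|(H>172))&(S>150)&(abs(W[...,0]-.49)<.06)&(abs(W[...,1]+.268)<.06)&(W[...,2]>.1)
    print("red",red.sum(),np.round(np.median(W[red],0),4) if red.any() else "")
E
python3 d.py 0.5348 0.1189 0.21
```

```text
top plate z [0.0461 0.0486 0.0513]
hole [0.536  0.1186] area-ish mm2 70 max 0.57
[[0, 0, 560, 420, 235163], [227, 205, 7, 7, 37]]
red 3122 [ 0.4743 -0.26    0.5156]
scene plate z [0.0446 0.0474 0.05  ]
hole [0.5354 0.1206] area-ish mm2 40 max 0.52
[[0, 0, 560, 420, 235168], [329, 182, 7, 6, 32]]
red 57 [ 0.4994 -0.2805  0.4374]
pos [ 0.4879 -0.2676  0.2126] axes x [-0.001  0.001 -1.   ] y [0.171 0.985 0.001] z [ 0.985 -0.171 -0.001] F [-0.86 -0.2  -1.58] T [-0.05 -0.05 -0.  ] open 0.0208 t 5.35
units [ 0.0113  1.5554 -0.0802]
```

View pics/s3.png

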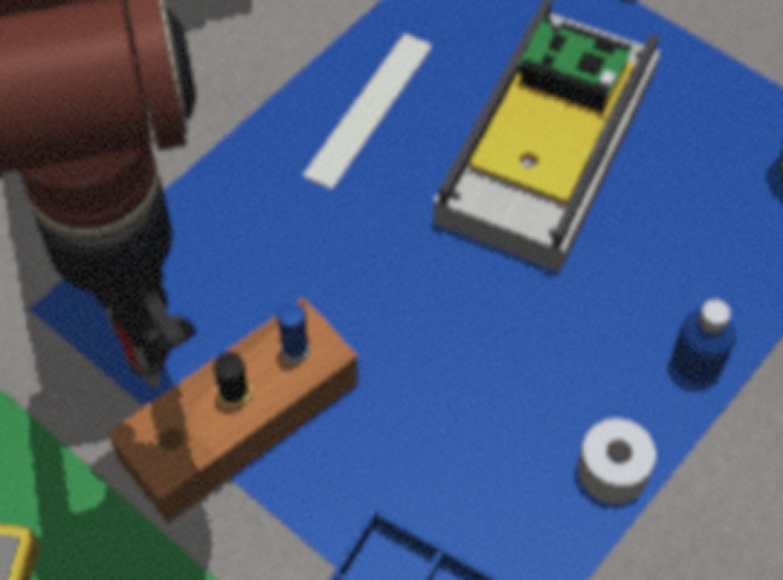

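Call:
move_arm:
  increments:
    - [[0,0.08,-0.0046,0],[0,0.12,-0.0062,0],[0,0.12,-0.0062,0],[0,0.12,-0.0062,0],[0,0.12,-0.0062,0],[0,0.12,-0.0062,0],[0,0.12,-0.0062,0],[0,0.12,-0.0062,0],[0,0.12,-0.0062,0],[0,0.12,-0.0062,0],[0,0.12,-0.0062,0],[0,0.12,-0.0062,0],[0,0.12,-0.0062,0],[0,0.031,-0.0022,0],[0,0,0,-0.0556],[0,0,0,-0.0556],[0,0,0,-0.0556],[0,0,0,-0.0556],[0,0,0,-0.0554],[0,0,0,0]]

```text
t: 7.02
tool_pos: [0.5341, 0.117, 0.2118]
tool_rot: [-0.208, 1.563, 0.208]
contact_force: [0.2, 0.4, -2.3]
opening: 0.0211
```

Call:
move_arm:
  increments:
    - [[0.05,0,0,0],[0.05,0,0,0],[0.05,0,0,0],[0.05,0,0,0],[0.05,0,0,0],[0.04,0,0,0],[0,0,0,0],[0,0,0,0]]

```text
t: 7.68
tool_pos: [0.5343, 0.1175, 0.1397]
tool_rot: [-0.207, 1.563, 0.207]
contact_force: [0.3, -0.0, -1.7]
opening: 0.0211
```

```bash
python3 d.py 0.5352 0.1175 0.1405 15.1; python3 - <<'E'
from h import *
im=ctrl.get_image("scene"); save(im,"s4.png",(110,240,270,420),5)
E
```

```text
pos [0.5343 0.1175 0.1397] axes x [-0.002 -0.    -1.   ] y [-0.261  0.965  0.   ] z [ 0.965  0.261 -0.002] F [ 0.32 -0.   -1.73] T [-0.06  0.04 -0.01] open 0.0211 t 7.68
units [-0.0034 -0.0008  0.0036]
jaw now 15.13 turn units about x (down):  0.0003 after-turn shift units [-0.0034 -0.0008  0.0036]
```

View pics/s4.png

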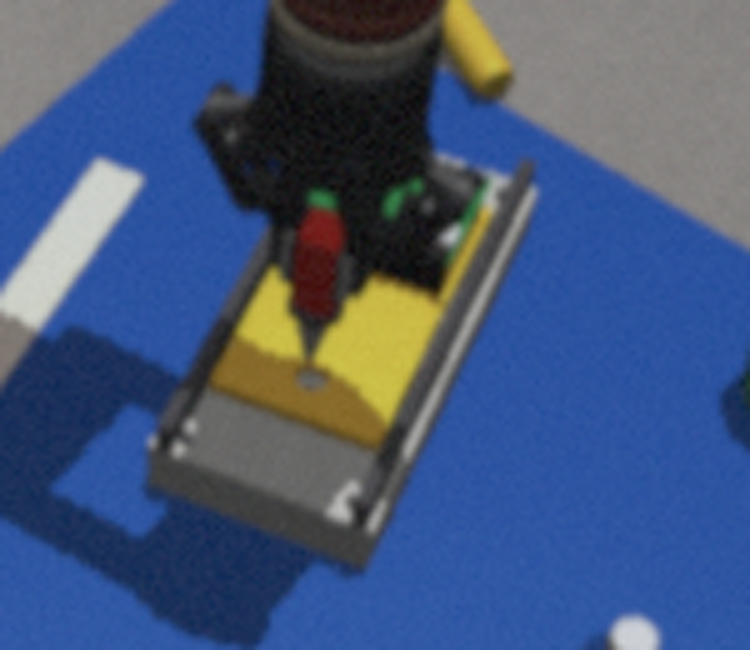

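The crop shows the red handle at (320,255), its tip at (308,362) and the carriage hole at (312,378). The tip is about 17 mm above the hole and projects into it.

Call:
move_arm:
  increments:
    - [[0.016,0,0,0],[0.016,0,0,0],[0.016,0,0,0],[0.016,0,0,0],[0.008,0,0,0],[0.008,0,0,0],[0,0,0,0]]

```text
t: 8.32
tool_pos: [0.5345, 0.1174, 0.1202]
tool_rot: [-0.207, 1.562, 0.207]
contact_force: [-0.0, 0.2, -1.6]
opening: 0.0211
```

Call:
move_arm:
  increments:
    - [[0.006,0,0,0],[0.006,0,0,0],[0.006,0,0,0],[0,0,0,0]]

```text
t: 8.65
tool_pos: [0.5347, 0.1175, 0.116]
tool_rot: [-0.207, 1.561, 0.207]
contact_force: [0.6, -0.4, -1.9]
opening: 0.021
```

Call:
move_arm:
  increments:
    - [[0.004,0,0,0],[0.004,0,0,0],[0.004,0,0,0],[0,0,0,0]]

```text
t: 8.98
tool_pos: [0.5347, 0.1175, 0.113]
tool_rot: [-0.207, 1.561, 0.207]
contact_force: [0.6, 0.4, -2.6]
opening: 0.0212
```

Call:
move_arm:
  increments:
    - [[0.004,0,0,0],[0.004,0,0,0],[0,0,0,0],[0,0,0,0]]

```text
t: 9.32
tool_pos: [0.5348, 0.1175, 0.1112]
tool_rot: [-0.207, 1.561, 0.207]
contact_force: [0.4, -0.0, -2.0]
opening: 0.0207
```

Call:
move_arm:
  increments:
    - [[0,-0.004,0,0],[0,-0.004,0,0],[0,0,0,0],[0,0,0,0]]

```text
t: 9.65
tool_pos: [0.5353, 0.1159, 0.1113]
tool_rot: [-0.207, 1.561, 0.208]
contact_force: [-0.8, 1.8, -1.2]
opening: 0.0212
```

Call:
move_arm:
  increments:
    - [[0,-0.004,0,0],[0,-0.004,0,0],[0,0,0,0],[0,0,0,0]]

```text
t: 9.98
tool_pos: [0.5358, 0.1143, 0.1113]
tool_rot: [-0.206, 1.561, 0.209]
contact_force: [-1.3, 4.2, -1.3]
opening: 0.0211
```

Call:
move_arm:
  increments:
    - [[0.004,0,0,0],[0.004,0,0,0],[0,0,0,0],[0,0,0,0]]

```text
t: 10.32
tool_pos: [0.5366, 0.1141, 0.1101]
tool_rot: [-0.207, 1.559, 0.208]
contact_force: [-0.6, 4.8, 0.5]
opening: 0.021
```

Call:
move_arm:
  increments:
    - [[0.004,0,0,0],[0.004,0,0,0],[0,0,0,0],[0,0,0,0]]

```text
t: 10.65
tool_pos: [0.537, 0.1141, 0.1085]
tool_rot: [-0.207, 1.558, 0.208]
contact_force: [-0.1, 4.3, 2.4]
opening: 0.0213
```

Call:
move_arm:
  increments:
    - [[0.004,0,0,0],[0.004,0,0,0],[0,0,0,0],[0,0,0,0]]

```text
t: 10.98
tool_pos: [0.5372, 0.1141, 0.1067]
tool_rot: [-0.207, 1.558, 0.208]
contact_force: [0.6, 4.3, 2.2]
opening: 0.0213
```

Call:
move_arm:
  increments:
    - [[0.004,0,0,0],[0.004,0,0,0],[0,0,0,0],[0,0,0,0]]

```text
t: 11.32
tool_pos: [0.5372, 0.1142, 0.1047]
tool_rot: [-0.207, 1.557, 0.208]
contact_force: [-0.5, 5.1, 1.6]
opening: 0.0213
```

Call:
move_arm:
  increments:
    - [[0.004,0,0,0],[0.004,0,0,0],[0,0,0,0],[0,0,0,0]]

```text
t: 11.65
tool_pos: [0.5373, 0.1141, 0.1027]
tool_rot: [-0.207, 1.557, 0.208]
contact_force: [0.1, 5.2, 2.7]
opening: 0.0209
```

Call:
move_arm:
  increments:
    - [[0.004,0,0,0],[0.004,0,0,0],[0,0,0,0],[0,0,0,0]]

```text
t: 11.98
tool_pos: [0.5373, 0.1141, 0.1008]
tool_rot: [-0.207, 1.557, 0.208]
contact_force: [-0.2, 4.5, 2.8]
opening: 0.0212
```

Call:
move_arm:
  increments:
    - [[0.004,0,0,0],[0.004,0,0,0],[0,0,0,0],[0,0,0,0]]

```text
t: 12.32
tool_pos: [0.5373, 0.1142, 0.0983]
tool_rot: [-0.207, 1.557, 0.208]
contact_force: [2.1, 4.7, 0.5]
opening: 0.0209
```

Call:
move_arm:
  increments:
    - [[0.004,0,0,0],[0.004,0,0,0],[0,0,0,0],[0,0,0,0]]

```text
t: 12.65
tool_pos: [0.5372, 0.1142, 0.0964]
tool_rot: [-0.207, 1.557, 0.208]
contact_force: [1.0, 5.9, 1.5]
opening: 0.0209
```

Call:
move_arm:
  increments:
    - [[0.004,0,0,0],[0.004,0,0,0],[0,0,0,0],[0,0,0,0]]

```text
t: 12.98
tool_pos: [0.5372, 0.1142, 0.0944]
tool_rot: [-0.207, 1.557, 0.208]
contact_force: [0.8, 5.8, 0.4]
opening: 0.0213
```

Call:
move_arm:
  increments:
    - [[0.004,0,0,0],[0.004,0,0,0],[0,0,0,0],[0,0,0,0]]

```text
t: 13.32
tool_pos: [0.5373, 0.1141, 0.0924]
tool_rot: [-0.207, 1.557, 0.208]
contact_force: [0.7, 4.4, 0.2]
opening: 0.021
```

Call:
move_arm:
  increments:
    - [[0.004,0,0,0],[0.004,0,0,0],[0,0,0,0],[0,0,0,0]]

```text
t: 13.65
tool_pos: [0.5373, 0.1141, 0.0904]
tool_rot: [-0.207, 1.557, 0.208]
contact_force: [1.5, 5.2, 1.3]
opening: 0.0212
```

Call:
move_arm:
  increments:
    - [[0.003,0,0,0],[0.003,0,0,0],[0,0,0,0],[0,0,0,0]]

```text
t: 13.98
tool_pos: [0.5373, 0.1141, 0.089]
tool_rot: [-0.207, 1.557, 0.208]
contact_force: [0.9, 5.4, 1.9]
opening: 0.0211
```

Call:
move_arm:
  increments:
    - [[0.003,0,0,0],[0.003,0,0,0],[0,0,0,0],[0,0,0,0]]

```text
t: 14.32
tool_pos: [0.5373, 0.1139, 0.0875]
tool_rot: [-0.207, 1.557, 0.207]
contact_force: [1.0, 5.2, 2.1]
opening: 0.021
```

Call:
move_arm:
  increments:
    - [[0.003,0,0,0],[0.003,0,0,0],[0,0,0,0]]

```text
t: 14.57
tool_pos: [0.5373, 0.1139, 0.0859]
tool_rot: [-0.207, 1.557, 0.207]
contact_force: [1.3, 4.9, 2.6]
opening: 0.0212
```

Call:
move_arm:
  increments:
    - [[0.003,0,0,0],[0.003,0,0,0],[0,0,0,0]]

```text
t: 14.82
tool_pos: [0.5373, 0.1139, 0.0844]
tool_rot: [-0.207, 1.557, 0.207]
contact_force: [1.0, 5.5, 1.9]
opening: 0.0215
```

Call:
move_arm:
  increments:
    - [[0.003,0,0,0],[0.002,0,0,0],[0,0,0,0]]

```text
t: 15.07
tool_pos: [0.5373, 0.1139, 0.0831]
tool_rot: [-0.207, 1.557, 0.207]
contact_force: [1.2, 5.1, 1.5]
opening: 0.0208
```

Call:
move_arm:
  increments:
    - [[0.002,0,0,0],[0.002,0,0,0],[0,0,0,0]]

```text
t: 15.32
tool_pos: [0.5373, 0.1139, 0.0822]
tool_rot: [-0.207, 1.557, 0.207]
contact_force: [1.7, 4.2, 1.7]
opening: 0.0211
```

Call:
move_arm:
  increments:
    - [[0.002,0,0,0],[0.002,0,0,0],[0,0,0,0]]

```text
t: 15.57
tool_pos: [0.5374, 0.1139, 0.082]
tool_rot: [-0.207, 1.558, 0.207]
contact_force: [-0.7, 4.5, 6.0]
opening: 0.0211
```

Call:
move_arm:
  increments:
    - [[0.002,0,0,0],[0,0,0,0],[0,0,0,0]]

```text
t: 15.82
tool_pos: [0.5374, 0.1139, 0.0819]
tool_rot: [-0.208, 1.558, 0.207]
contact_force: [-1.5, 4.2, 8.5]
opening: 0.0207
```

Call:
move_arm:
  increments:
    - [[0.002,0,0,0],[0,0,0,0],[0,0,0,0]]

```text
t: 16.07
tool_pos: [0.5375, 0.1138, 0.0819]
tool_rot: [-0.208, 1.558, 0.207]
contact_force: [-3.0, 3.8, 10.9]
opening: 0.0211
```

Call:
move_arm:
  increments:
    - [[0.002,0,0,0],[0,0,0,0],[0,0,0,0],[0,0,0,0]]

```text
t: 16.4
tool_pos: [0.5376, 0.1138, 0.0818]
tool_rot: [-0.208, 1.558, 0.207]
contact_force: [-4.0, 3.3, 13.4]
opening: 0.0211
```

Call:
move_arm:
  increments:
    - [[0.001,0,0,0],[0,0,0,0],[0,0,0,0],[0,0,0,0],[0,0,0,0]]

```text
t: 16.82
tool_pos: [0.5376, 0.1138, 0.0818]
tool_rot: [-0.208, 1.558, 0.207]
contact_force: [-5.8, 3.5, 14.9]
opening: 0.0209
```

```bash
python3 d.py 0.5362 0.1136 0.082 15.1
```

```text
pos [0.5376 0.1138 0.0818] axes x [ 0.003 -0.    -1.   ] y [-0.262  0.965 -0.001] z [0.965 0.262 0.003] F [-5.81  3.55 14.86] T [0.75 0.97 0.01] open 0.0209 t 16.82
units [-0.0007  0.0007 -0.0056]
jaw now 15.16 turn units about x (down):  0.0007 after-turn shift units [-0.0007  0.0007 -0.0056]
```

The drift is home: the plate is at about 49 mm, matching the camera, and the press is about 15 N. I raise it straight out and take it back.

Call:
move_arm:
  increments:
    - [[-0.005,0,0,0],[-0.015,0,0,0],[-0.02,0,0,0],[-0.02,0,0,0],[-0.02,0,0,0],[-0.02,0,0,0],[-0.02,0,0,0],[-0.03,0,0,0],[-0.03,0,0,0],[-0.04,0,0,0],[-0.05,0,0,0],[-0.05,0,0,0],[-0.05,0,0,0],[-0.05,0,0,0],[-0.05,0,0,0],[-0.05,0,0,0],[-0.02,0,0,0],[0,0.016,0,0],[0,0,0,0.0556],[0,0,0,0.0556]]

```text
t: 18.48
tool_pos: [0.5344, 0.1178, 0.2126]
tool_rot: [-0.067, 1.571, 0.067]
contact_force: [0.2, 0.3, -1.6]
opening: 0.0209
```

Call:
move_arm:
  increments:
    - [[0,0,0,0.0556],[0,0,0,0.0556],[0,0,0,0.0554],[0,-0.08,0.0046,0],[0,-0.12,0.0062,0],[0,-0.12,0.0062,0],[0,-0.12,0.0062,0],[0,-0.12,0.0062,0],[0,-0.12,0.0062,0],[0,-0.12,0.0062,0],[0,-0.12,0.0062,0],[0,-0.12,0.0062,0],[0,-0.12,0.0062,0],[0,-0.12,0.0062,0],[0,-0.12,0.0062,0],[0,-0.12,0.0062,0],[0,-0.031,0.0022,0],[0,0,0,0],[0,0,0,0]]

```text
t: 20.07
tool_pos: [0.4882, -0.2674, 0.2124]
tool_rot: [0.137, 1.568, -0.134]
contact_force: [0.5, 1.1, -2.5]
opening: 0.0211
```

```bash
python3 d.py 0.4885 -0.268 0.213 -9.9; python3 - <<'E'
from h import *
im=ctrl.get_image("scene"); save(im,"s5.png",(130,330,150,420),2.9)
E
```

```text
pos [ 0.4882 -0.2674  0.2124] axes x [-0.001  0.002 -1.   ] y [0.172 0.985 0.002] z [ 0.985 -0.172 -0.001] F [ 0.47  1.06 -2.48] T [-0.01  0.03  0.02] open 0.0211 t 20.07
units [-0.0024 -0.0021  0.0017]
jaw now -9.9 turn units about x (down):  -0.0 after-turn shift units [-0.0024 -0.0021  0.0017]
```

View pics/s5.png

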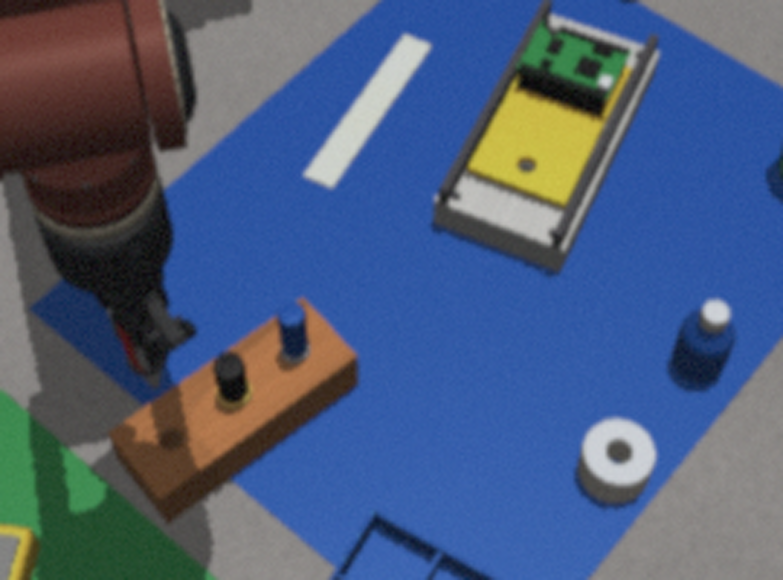

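The view shows the carriage hole at (527,163), now dark all the way through, so the holes are in line. The drift is held above its rack hole (172,435). I lower it.

Call:
move_arm:
  increments:
    - [[0.05,0,0,0],[0.06,0,0,0],[0.06,0,0,0],[0.06,0,0,0],[0.06,0,0,0],[0.05,0,0,0],[0.02,0,0,0],[0.02,0,0,0],[0.02,0,0,0],[0.02,0,0,0],[0,0,0,0]]

```text
t: 21.03
tool_pos: [0.4882, -0.2678, 0.1077]
tool_rot: [0.136, 1.567, -0.135]
contact_force: [-0.3, 0.4, -1.8]
opening: 0.021
```

Call:
move_arm:
  increments:
    - [[0.016,0,0,0],[0.016,0,0,0],[0.016,0,0,0],[0.016,0,0,0],[0.016,0,0,0],[0.012,0,0,0],[0,0,0,0],[0,0,0,0]]

```text
t: 21.7
tool_pos: [0.4883, -0.268, 0.085]
tool_rot: [0.135, 1.567, -0.135]
contact_force: [0.3, -0.3, -1.8]
opening: 0.021
```

Call:
move_arm:
  increments:
    - [[0.003,0,0,0],[0.003,0,0,0],[0,0,0,0],[0,0,0,0]]

```text
t: 22.03
tool_pos: [0.4887, -0.2682, 0.0841]
tool_rot: [0.135, 1.566, -0.135]
contact_force: [0.0, 0.5, -1.1]
opening: 0.0212
```

Call:
move_arm:
  increments:
    - [[0.001,0,0,0],[0,0,0,0],[0,0,0,0],[0,0,0,0],[0,0,0,0],[0,0,0,0],[0,0,0,0],[0,0,0,0]]
  gripper: 0

```text
t: 22.7
tool_pos: [0.4884, -0.268, 0.0836]
tool_rot: [0.135, 1.567, -0.135]
contact_force: [-0.1, 1.0, -0.2]
opening: 0.0857
```

Call:
move_arm:
  increments:
    - [[-0.03,0,0,0],[-0.05,0,0,0],[-0.06,0,0,0],[-0.06,0,0,0],[-0.06,0,0,0],[-0.05,0,0,0],[0,0,0,0]]

```text
t: 23.28
tool_pos: [0.4903, -0.2694, 0.1658]
tool_rot: [0.132, 1.56, -0.138]
contact_force: [0.8, -1.3, 0.6]
opening: 0.0855
```

```bash
python3 m.py | egrep 'red|bolt'; python3 d.py 0.4985 -0.209 0.16 -9.9
```

```text
top redtop 23 med [ 0.4923 -0.273   0.1105] rect c [ 491.7 -272.6] size [11.9  9.8] ang 68.22
top bolttop 48 med [ 0.4966 -0.2068  0.0996] rect c [ 496.1 -207. ] size [15.9 18.6] ang 44.75
scene redtop 66 med [ 0.4895 -0.2721  0.1094] rect c [ 489.  -271.9] size [14.7 22.1] ang 68.87
scene bolttop 71 med [ 0.5002 -0.2105  0.0981] rect c [ 499.6 -210.3] size [19.8 20.1] ang 83.14
pos [ 0.4888 -0.2683  0.1621] axes x [ 0.002 -0.001 -1.   ] y [ 0.171  0.985 -0.001] z [ 0.985 -0.171  0.002] F [-1.07 -0.03  0.14] T [-0.03 -0.   -0.01] open 0.0852 t 23.38
units [ 0.0082  0.2402 -0.0025]
jaw now -9.86 turn units about x (down):  0.0004 after-turn shift units [ 0.0082  0.2402 -0.0027]
```

Call:
move_arm:
  increments:
    - [[0,0.08,0,0],[0,0.08,0,0],[0,0.08,-0.002,0],[0,0,0,0],[0.05,0,0,0],[0.06,0,0,0],[0.06,0,0,0],[0.06,0,0,0],[0.05,0,0,0],[0.05,0,0,0],[0.002,0,0,0],[0,0,0,0]]

```text
t: 24.38
tool_pos: [0.4974, -0.2088, 0.0767]
tool_rot: [0.136, 1.569, -0.135]
contact_force: [-0.1, 0.6, 0.5]
opening: 0.0854
```

Call:
move_arm:
  increments:
    - [[0,0,0,0],[0,0,0,0],[0,0,0,0],[0,0,0,0],[0,0,0,0],[0,0,0,0],[0,0,0,0],[0,0,0,0],[0,0,0,0]]
  gripper: 1
  squeeze: 90

```text
t: 25.13
tool_pos: [0.4988, -0.2091, 0.0789]
tool_rot: [0.135, 1.565, -0.136]
contact_force: [-0.9, 0.1, 5.7]
opening: 0.0223
```

```bash
python3 d.py 0.5362 0.1136 0.2 -9.9
```

```text
pos [ 0.4988 -0.2091  0.0789] axes x [ 0.001 -0.001 -1.   ] y [ 0.171  0.985 -0.   ] z [ 0.985 -0.171  0.001] F [-0.86  0.05  5.72] T [0.11 0.09 0.01] open 0.0223 t 25.13
units [-0.485   1.2971 -0.073 ]
jaw now -9.86 turn units about x (down):  0.0004 after-turn shift units [-0.485   1.297  -0.0739]
```

Call:
move_arm:
  increments:
    - [[-0.02,0,0,0],[-0.05,0,0,0],[-0.05,0,0,0],[-0.05,0,0,0],[-0.05,0,0,0],[-0.06,0,0,0],[-0.06,0,0,0],[-0.06,0,0,0],[-0.06,0,0,0],[-0.06,0,0,0],[0,0,0,0]]

```text
t: 26.05
tool_pos: [0.4999, -0.2098, 0.2132]
tool_rot: [0.132, 1.56, -0.138]
contact_force: [0.4, -0.3, -0.4]
opening: 0.0223
```

Call:
move_arm:
  increments:
    - [[0,0.0985,-0.0065,0],[0,0.12,-0.0065,0],[0,0.12,-0.0065,0],[0,0.12,-0.0065,0],[0,0.12,-0.0065,0],[0,0.12,-0.0065,0],[0,0.12,-0.0065,0],[0,0.12,-0.0065,0],[0,0.12,-0.0065,0],[0,0.12,-0.0065,0],[0,0.12,-0.0067,0],[0,0,0,-0.0556],[0,0,0,-0.0556],[0,0,0,-0.0556],[0,0,0,-0.0556],[0,0,0,-0.0554],[0,0,0,0]]

```text
t: 27.47
tool_pos: [0.5357, 0.1141, 0.2077]
tool_rot: [-0.209, 1.562, 0.209]
contact_force: [-0.1, 0.1, -2.2]
opening: 0.0223
```

Call:
move_arm:
  increments:
    - [[0.05,0,0,0],[0.06,0,0,0],[0.06,0,0,0],[0.06,0,0,0],[0.05,0,0,0],[0.01,0,0,0],[0,0,0,0],[0,0,0,0]]

```text
t: 28.13
tool_pos: [0.5364, 0.1141, 0.1358]
tool_rot: [-0.207, 1.561, 0.207]
contact_force: [0.8, -0.1, -1.3]
opening: 0.0219
```

```bash
python3 d.py 0.537 0.1138 0.136 15.1; python3 - <<'E'
from h import *
im=ctrl.get_image("scene"); save(im,"s6.png",(110,310,170,420),3)
E
```

```text
pos [0.5364 0.1141 0.1358] axes x [ 0.  0. -1.] y [-0.261  0.965 -0.   ] z [0.965 0.261 0.   ] F [ 0.81 -0.1  -1.31] T [ 0.01 -0.01  0.  ] open 0.0219 t 28.13
units [-0.001  -0.0018  0.0021]
jaw now 15.11 turn units about x (down):  0.0001 after-turn shift units [-0.001  -0.0018  0.0021]
```

View pics/s6.png

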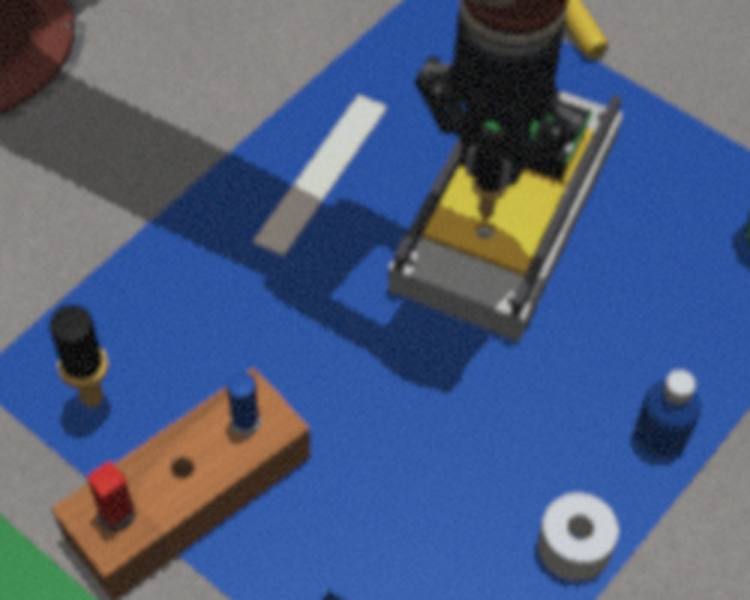

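The drift stands upright in its hole at (111,495). The bolt's end is at (487,215), just above the carriage hole at (485,232), and the middle rack hole is empty. I insert the bolt.

Call:
move_arm:
  increments:
    - [[0.016,0,0,0],[0.016,0,0,0],[0.016,0,0,0],[0.012,0,0,0],[0.008,0,0,0],[0.006,0,0,0],[0,0,0,0]]

```text
t: 28.77
tool_pos: [0.5359, 0.1141, 0.1165]
tool_rot: [-0.207, 1.562, 0.207]
contact_force: [0.3, -0.3, -1.1]
opening: 0.0221
```

Call:
move_arm:
  increments:
    - [[0.006,0,0,0],[0.006,0,0,0],[0,0,0,0]]

```text
t: 29.02
tool_pos: [0.5361, 0.1141, 0.1138]
tool_rot: [-0.207, 1.561, 0.207]
contact_force: [-0.7, 0.2, -1.9]
opening: 0.0221
```

Call:
move_arm:
  increments:
    - [[0.006,0,0,0],[0.006,0,0,0],[0,0,0,0]]

```text
t: 29.27
tool_pos: [0.536, 0.1141, 0.1107]
tool_rot: [-0.207, 1.561, 0.207]
contact_force: [1.5, -0.1, -1.1]
opening: 0.0217
```

Call:
move_arm:
  increments:
    - [[0.006,0,0,0],[0.006,0,0,0],[0,0,0,0]]

```text
t: 29.52
tool_pos: [0.5362, 0.1141, 0.1078]
tool_rot: [-0.207, 1.561, 0.207]
contact_force: [1.2, 0.4, -1.8]
opening: 0.0222
```

Call:
move_arm:
  increments:
    - [[0.006,0,0,0],[0.006,0,0,0],[0,0,0,0]]

```text
t: 29.77
tool_pos: [0.5363, 0.1141, 0.1048]
tool_rot: [-0.207, 1.561, 0.207]
contact_force: [0.6, 0.2, -1.6]
opening: 0.0217
```

Call:
move_arm:
  increments:
    - [[0.006,0,0,0],[0.006,0,0,0],[0,0,0,0]]

```text
t: 30.02
tool_pos: [0.5363, 0.1141, 0.1019]
tool_rot: [-0.207, 1.56, 0.207]
contact_force: [1.8, -0.2, -2.1]
opening: 0.0219
```

Call:
move_arm:
  increments:
    - [[0.006,0,0,0],[0.006,0,0,0],[0,0,0,0]]

```text
t: 30.27
tool_pos: [0.5363, 0.1141, 0.0989]
tool_rot: [-0.207, 1.56, 0.207]
contact_force: [1.6, 0.7, -2.1]
opening: 0.022
```

Call:
move_arm:
  increments:
    - [[0.006,0,0,0],[0.006,0,0,0],[0,0,0,0]]

```text
t: 30.52
tool_pos: [0.5363, 0.114, 0.0959]
tool_rot: [-0.208, 1.56, 0.207]
contact_force: [1.6, 0.0, -2.1]
opening: 0.0221
```

Call:
move_arm:
  increments:
    - [[0.008,0,0,0],[0.008,0,0,0],[0,0,0,0]]

```text
t: 30.77
tool_pos: [0.5364, 0.114, 0.0918]
tool_rot: [-0.208, 1.56, 0.207]
contact_force: [2.7, 0.2, -2.9]
opening: 0.0219
```

Call:
move_arm:
  increments:
    - [[0.008,0,0,0],[0.008,0,0,0],[0,0,0,0]]

```text
t: 31.02
tool_pos: [0.5364, 0.114, 0.0878]
tool_rot: [-0.208, 1.56, 0.207]
contact_force: [2.6, -0.3, -1.9]
opening: 0.0221
```

Call:
move_arm:
  increments:
    - [[0.008,0,0,0],[0.008,0,0,0],[0,0,0,0]]

```text
t: 31.27
tool_pos: [0.5364, 0.114, 0.0838]
tool_rot: [-0.208, 1.56, 0.207]
contact_force: [2.8, -1.2, -2.4]
opening: 0.0217
```

Call:
move_arm:
  increments:
    - [[0.004,0,0,0],[0.004,0,0,0],[0.002,0,0,0],[0,0,0,0]]

```text
t: 31.6
tool_pos: [0.5365, 0.1141, 0.0817]
tool_rot: [-0.207, 1.56, 0.207]
contact_force: [3.1, -0.6, -0.6]
opening: 0.0221
```

Call:
move_arm:
  increments:
    - [[0.004,0,0,0],[0.004,0,0,0],[0,0,0,0]]

```text
t: 31.85
tool_pos: [0.5364, 0.1141, 0.0796]
tool_rot: [-0.207, 1.56, 0.207]
contact_force: [3.9, -0.9, -0.6]
opening: 0.022
```

Call:
move_arm:
  increments:
    - [[0.003,0,0,0],[0.002,0,0,0],[0,0,0,0]]

```text
t: 32.1
tool_pos: [0.5364, 0.1141, 0.0784]
tool_rot: [-0.207, 1.56, 0.207]
contact_force: [4.4, -0.7, -0.2]
opening: 0.0219
```

Call:
move_arm:
  increments:
    - [[0.002,0,0,0],[0,0,0,0]]

```text
t: 32.27
tool_pos: [0.5364, 0.1141, 0.0779]
tool_rot: [-0.207, 1.56, 0.207]
contact_force: [4.2, -0.3, 0.9]
opening: 0.0221
```

Call:
move_arm:
  increments:
    - [[0.002,0,0,0],[0,0,0,0]]

```text
t: 32.43
tool_pos: [0.5364, 0.1141, 0.0775]
tool_rot: [-0.207, 1.56, 0.207]
contact_force: [4.4, -1.0, 1.4]
opening: 0.0219
```

Call:
move_arm:
  increments:
    - [[0.002,0,0,0],[0,0,0,0],[0,0,0,0]]

```text
t: 32.68
tool_pos: [0.5364, 0.1141, 0.077]
tool_rot: [-0.207, 1.56, 0.207]
contact_force: [4.5, -0.3, 1.4]
opening: 0.022
```

Call:
move_arm:
  increments:
    - [[0.002,0,0,0],[0,0,0,0],[0,0,0,0]]

```text
t: 32.93
tool_pos: [0.5365, 0.1141, 0.0769]
tool_rot: [-0.208, 1.56, 0.207]
contact_force: [3.1, -0.9, 5.5]
opening: 0.0217
```

Call:
move_arm:
  increments:
    - [[0.002,0,0,0],[0,0,0,0],[0,0,0,0]]

```text
t: 33.18
tool_pos: [0.5365, 0.1141, 0.0768]
tool_rot: [-0.208, 1.56, 0.207]
contact_force: [1.7, -1.8, 7.9]
opening: 0.0222
```

Call:
move_arm:
  increments:
    - [[0.002,0,0,0],[0,0,0,0],[0,0,0,0]]

```text
t: 33.43
tool_pos: [0.5366, 0.114, 0.0768]
tool_rot: [-0.208, 1.561, 0.207]
contact_force: [0.3, -2.3, 9.8]
opening: 0.022
```

Call:
move_arm:
  increments:
    - [[0.002,0,0,0],[0.002,0,0,0],[0,0,0,0],[0,0,0,0],[0,0,0,0],[0,0,0,0]]

```text
t: 33.93
tool_pos: [0.5367, 0.114, 0.0767]
tool_rot: [-0.208, 1.561, 0.207]
contact_force: [-2.2, -1.7, 14.3]
opening: 0.0221
```

Call:
move_arm:
  increments:
    - [[-0.004,0,0,0],[-0.004,0,0,0],[0,0,0,0],[0,0,0,0]]

```text
t: 34.27
tool_pos: [0.5365, 0.1141, 0.0769]
tool_rot: [-0.208, 1.56, 0.207]
contact_force: [2.8, -1.6, 6.5]
opening: 0.0219
```

Call:
move_arm:
  increments:
    - [[0,0,0,0],[0,0,0,0],[0,0,0,0],[0,0,0,0],[0,0,0,0],[0,0,0,0],[0,0,0,0]]
  gripper: 0

```text
t: 34.85
tool_pos: [0.5359, 0.1141, 0.0761]
tool_rot: [-0.207, 1.561, 0.208]
contact_force: [0.1, -0.8, -0.1]
opening: 0.0856
```

Call:
move_arm:
  increments:
    - [[-0.03,0,0,0],[-0.05,0,0,0],[-0.06,0,0,0],[-0.06,0,0,0],[-0.06,0,0,0],[-0.06,0,0,0],[-0.06,0,0,0],[-0.06,0,0,0],[-0.06,0,0,0],[-0.03,0,0,0],[0,0,0,0]]

```text
t: 35.77
tool_pos: [0.5377, 0.1142, 0.2126]
tool_rot: [-0.207, 1.555, 0.207]
contact_force: [0.4, 0.0, -0.1]
opening: 0.0854
```

```bash
python3 d.py 0.537 0.1138 0.136 15.1; python3 m.py | egrep 'red|rack'; python3 - <<'E'
from h import *
im=ctrl.get_image("scene"); save(im,"s7.png",(110,310,170,420),3)
W=cloud(im); m=(np.hypot(W[...,0]-.5365,W[...,1]-.114)<.02)&(W[...,2]>.085)&(W[...,2]<.12)
print("knob top",m.sum(),np.round(np.median(W[m],0),4),W[m][:,2].max().round(4))
E
```

```text
pos [0.5377 0.1142 0.2126] axes x [ 0.006  0.    -1.   ] y [-0.261  0.965 -0.001] z [0.965 0.261 0.006] F [ 0.44  0.01 -0.13] T [-0.   -0.03 -0.04] open 0.0854 t 35.77
units [ 0.3062 -0.0005 -0.005 ]
jaw now 15.14 turn units about x (down):  0.0004 after-turn shift units [ 0.3062 -0.0005 -0.005 ]
top racktop 1653 med [ 0.4964 -0.2064  0.0505] rect c [ 498.  -209.4] size [190.9  70.7] ang 79.96
top racktop_orange 1568 med [ 0.496  -0.208   0.0505] rect c [ 497.4 -209.1] size [189.4  70. ] ang 80.47
top redtop 67 med [ 0.4869 -0.2657  0.11  ] rect c [ 486.8 -266.3] size [19.4 20. ] ang 83.16
scene racktop 2029 med [ 0.5042 -0.2118  0.0496] rect c [ 498.7 -208.5] size [190.9  73.2] ang 80.0
scene racktop_orange 1844 med [ 0.5055 -0.2156  0.0496] rect c [ 499.3 -209.7] size [188.6  71.1] ang 80.22
scene redtop 91 med [ 0.4913 -0.2694  0.1093] rect c [ 489.6 -268.7] size [20.3 20. ] ang 82.2
knob top 84 [0.538  0.1109 0.0952] 0.1003
```

View pics/s7.png

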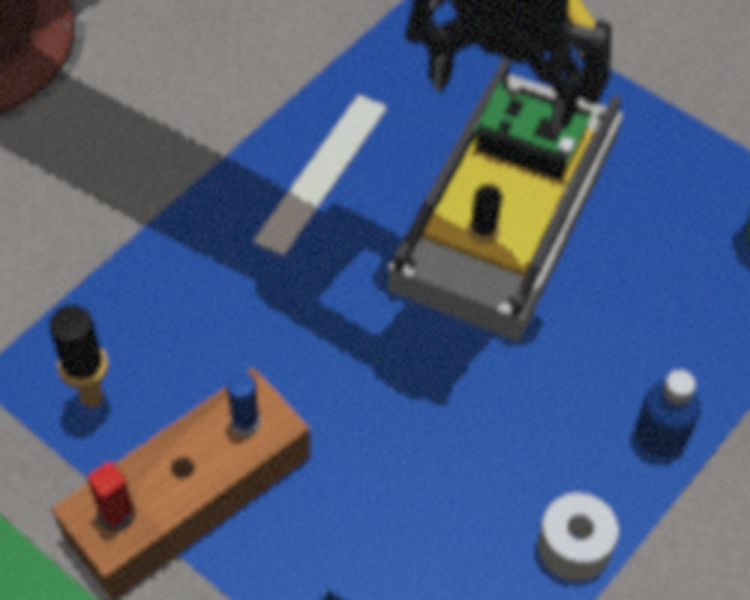

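The bolt stands upright on the carriage at (486,210), with its knob top at about 98 mm (49 + 49). The drift is in its rack hole at (111,495), with its top where it started, and the gripper is clear. Handing in.

```bash
python3 -c "
from station import ctrl
print(ctrl.finish_job())"
```

```text
the job is handed in; nothing more can be done
None
```

I levered the carriage into line with the drift, stood the drift back in its own rack hole, put the smaller bolt through both holes and handed the job in. The clock stood at about 36 s of the 72 s allowed, and no verdict was reported.

- **Drift:** I worked it down until its collar sat on the plate, at about 49 mm. The wrist read about 15 N at full press, and no reading went higher. Afterwards the carriage hole showed dark all the way through.
- **Drift back in the rack:** its top measured within about 1 mm of where it started, and it stands upright in the picture.
- **Bolt:** it went through both holes with only a few newtons of side force, and I pressed it home at about 14 N. Its knob top is at about 98–100 mm, where a seated bolt should put it, and it stands upright in the picture.
- **At hand-in:** the gripper was open and clear of everything. The things visible in the last picture, including the nut driver, had not moved. I did not measure the other bystanders again.

No check failed. The only disagreement was 2–3 mm between the two cameras' positions, which is about the calibration error. I worked from the mean and found the last millimetres by feel.

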